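# Restore the storeroom's switch panel through its key and interlocked levers

### The job

Switch the storeroom panel back on: press the T-key in its sloping box and turn it until it drops into its slot, then turn it clockwise as far as it goes, and after that pull all three levers fully over towards the front edge of the panel. The levers are interlocked and come free only one after another in an unmarked order, so when one is blocked leave it and try another. Leave the key turned in, and do not shift or knock over anything standing around or on the panel.

Things in the scene. Friction and masses are not known exactly. Their poses are not given: they have to be found in the camera images.
- panel: Dark steel base plate of the switch panel, 190 (x) x 450 (y) x 12 mm, fixed; origin at the centre of its underside, -x is its front (robot side). On it, at x = 0 in five bays 85 mm apart along y, in any order: three lever boxes, the key box, and a loose jar.
- key_box: Grey box with the T-key, fixed on the plate, 160 deep (x) x 78 wide (y); origin at the centre of its underside. Its top face slopes at 30 degrees, from 40 mm high at the front (-x) to 132 mm at the back, 86 mm at x = 0, where the key stands. The three lever boxes have the same shape.
- key_turn (a joint): Angle (rad) of the T-key; grows clockwise looking down on the face, stops at 0.75. At 0 the bar lies up and down the slope, over the dark slot mark; only there (within 0.06) can it be pushed in; while out it cannot turn past about 0.06. Starts at -0.65 to -0.25. Turns with under 0.15 N m and stays. It must be in and turned nearly to the stop to free the first lever.
- key_push (a joint): How far (m) the T-key is pushed in along its axis: 0 = out, 0.014 = fully in. A spring of 4 N (out) to 7 N (in) pushes it back; away from the slot it stops after about 1 mm. Turned more than about 0.15 past the slot while in, it is caught and stays at about 0.013.
- key_grip (a point): Centre of the T-key's steel bar, 64 long (this point's x) x 14 thick (y) x 28 mm high (z), on a 12 mm shank. z points out along the key's axis, square to the sloping face: 30 degrees from vertical, leaning to the panel's front. 70 mm off the face when out, 56 mm when in. The key cannot be pulled out.
- lever_a (a joint): Angle (rad) of one of three alike levers. 0 = upright (off), grows as it is pulled over towards the panel's front (-x); end stop at 1.05 (on). Stays where left; 1 to 3 N at the grip. Each is locked until one other control (key or lever, unmarked: find it by trying) is thrown nearly fully. Locked, it stops hard after 2 to 4 degrees (3 to 5 mm at the grip); free, it swings on easily.
- lever_b (a joint): Angle (rad) of one of three alike levers. 0 = upright (off), grows as it is pulled over towards the panel's front (-x); end stop at 1.05 (on). Stays where left; 1 to 3 N at the grip. Each is locked until one other control (key or lever, unmarked: find it by trying) is thrown nearly fully. Locked, it stops hard after 2 to 4 degrees (3 to 5 mm at the grip); free, it swings on easily.
- lever_c (a joint): Angle (rad) of one of three alike levers. 0 = upright (off), grows as it is pulled over towards the panel's front (-x); end stop at 1.05 (on). Stays where left; 1 to 3 N at the grip. Each is locked until one other control (key or lever, unmarked: find it by trying) is thrown nearly fully. Locked, it stops hard after 2 to 4 degrees (3 to 5 mm at the grip); free, it swings on easily.
- lever_a_grip (a point): Centre of lever_a's grip: black cylinder 24 mm thick, 36 mm long along the panel's y, flat ends, on a 14 x 8 mm steel shaft. The pivot, parallel to the panel's y, is 80 mm from here down the lever, 95 mm above the table. This point's z axis runs from pivot to grip, y along the grip; throwing tips z from vertical by 60 degrees towards the panel's -x.
- lever_b_grip (a point): Centre of lever_b's grip: black cylinder 24 mm thick, 36 mm long along the panel's y, flat ends, on a 14 x 8 mm steel shaft. The pivot, parallel to the panel's y, is 80 mm from here down the lever, 95 mm above the table. This point's z axis runs from pivot to grip, y along the grip; throwing tips z from vertical by 60 degrees towards the panel's -x.
- lever_c_grip (a point): Centre of lever_c's grip: black cylinder 24 mm thick, 36 mm long along the panel's y, flat ends, on a 14 x 8 mm steel shaft. The pivot, parallel to the panel's y, is 80 mm from here down the lever, 95 mm above the table. This point's z axis runs from pivot to grip, y along the grip; throwing tips z from vertical by 60 degrees towards the panel's -x.
- jar: Bystander: glass jar with steel cap, 60 mm across, 105 mm high, loose in the panel's empty bay; origin at the centre of its underside.
- tape: Bystander: loose roll of brown tape lying flat, 84 mm across, 45 mm high, in front of the panel; origin at the centre of its underside.
- stapler: Bystander: loose stapler 35 x 130 (y) x 43 mm in front of the panel; origin at the centre of its underside.
- mug: Bystander: loose white mug, 76 mm across, 85 mm high, in front of the panel; origin at the centre of its underside.
- spray: Bystander: loose yellow spray can, 58 mm across, 190 mm high, behind the panel; origin at the centre of its underside.
- tin: Bystander: loose tin, 84 mm across, 120 mm high, behind the panel; origin at the centre of its underside.
- clipbox: Bystander: loose blue box 70 x 100 x 45 mm behind the panel; origin at the centre of its underside.

How it is judged:
By the outcome, as a careful person would: the job done as asked, in the order asked, and still so for the second after the job is handed in, with the robot touching nothing.
It also fails if it takes over 64 s, if anything falls off the work surface, if the arm or the gripper's body presses on something with over 40 N, if the wrist force passes 120 N, or if a joint passes its speed limit or range.

### The arm

A 6-joint arm with a two-finger parallel gripper is mounted at the origin on the work surface. World frame = base frame: x ahead of the robot, y to its left, z up, the work surface at z = 0. Lengths are in m, angles in rad, forces in N, time in s.
With the tool pointing down it reaches from about 0.35 to 0.975 m from the base axis. Payload 4.9 kg.
Tool frame: the origin (TCP) lies on the front face of the gripper's body, between the roots of the fingers; the fingertips stand ctrl.tip_extent ahead of it and the grasp point (between the pads) lies 54 mm ahead of it (ctrl.tip_extent is the distance from the TCP to the fingertips, in m); z points along the fingers, y is the line along which they close (so a half turn about z gives the same grasp; the last joint's range is limited). The gripper opens to 85 mm and grips with 20 to 120 N. Pads are 22 mm wide; open, the fingers measure 114 mm over their backs; the gripper's body (76 mm by 85 mm) begins 54 mm behind the grasp point. The pads swing forward as they close: fully open they stand 13 mm farther back than shut.
Start: joints at [-0.119, 0.053, 1.613, -0, 1.476, -0.119], TCP at [0.625, 0, 0.304] pointing down, gripper open.
Joint ranges: [-3.01, 3.01], [-1.01, 2.22], [0.06, 2.58], [-1.02, 4.17], [0.09, 2.62], [-3.14, 3.14]. Speed limits (rad/s): [2.57, 2.57, 3.14, 3.14, 3.14, 3.14].

### API

Orientations are given as a rotation vector (axis times angle).
In Python, from station import ctrl gives the robot as it stands.
- The arm moves only by the tool apply_moves, never from a script. Its argument "rows" is one flat list of numbers, 6 for each row, row after row: the shift along the tool's x, y, z normalised to -1 to 1, where 1 is 0.6 m, then the turn, a rotation vector about the tool's x, y, z normalised to -1 to 1, where 1 is 90 degrees. A call has 1 to 20 rows; each row is the pose to reach, as a shift and turn from the pose commanded when the call began, along the tool's axes at that moment; what a row does not reach only later rows make up. A row lasts 1/10 s, in which the tool goes at most 50 mm and 8.59 degrees, less where a joint would pass 70% of its speed; a pose out of reach is approached as far as the arm can. A call with a number of a shift or a turn outside -1 to 1 is refused whole. A call with a gripper value outside its range is refused whole. "grip" is the opening, from 0 (shut) to 1 (fully open), set as the call begins (left out, the last holds). The fingers move at their own pace and stop on an object; "grip_force" is the grip in N (left out, the last holds). Time passes only in rows, so rows that repeat a pose let the fingers close. It gives the time, the measured TCP pose, the force, the opening and the grip force at its end, in the units of the state.
- ctrl.get_obs(): the state, without advancing time (a new reading comes with each control period).
- ctrl.get_image(name): name is "scene" or "side" or "wrist"; returns (picture, depth): 384x512x3 uint8, blue, green, red; 384x512 float32, m along the optical axis (not along the pixel's ray), 0 where there is no reading.
- ctrl.camera_model(name): a dict with "mtx" (3x3 intrinsics, pixels), "R" (3x3) and "t" (3): a world point X has camera coordinates R X + t; the wrist camera has in their place "tool_from_camera" (4x4, takes a point from camera to tool coordinates, whose origin is the TCP and whose axes are the flange's). Camera axes: x right, y down, z forward; pixel columns grow to the right and rows downward; lengths in m; the calibration is good to about 2 mm. A picture is of the moment at which its call begins: read the wrist's pose just before it. camera_model takes no time and is no camera call.
- ctrl.finish_job(): hands the job in; it is judged then, once.
The state is a dict: "t": time; "q": joint angles; "dq": joint speeds; "effort": joint torques, N m; "tool_pos": TCP position; "tool_rot": TCP orientation; "contact_force": force on the tool from outside, world axes, zero at the start; "wrist_torque": the same for the moment, N m; "opening": finger opening in m; "grip_force": force on a finger pad.
Only numpy, scipy, OpenCV 4.12 (cv2) and the standard library are available. Lean on these libraries where they do the work, as an engineer would, in place of code of your own. Each camera call takes 0.05 s, during which the arm holds its last target. There are 200 camera calls.

## Working session

There is one attempt and no reset: what is moved stays moved. The work goes in short steps, Python scripts to look and compute and a tool call to move; the robot and the scene stay as the last step left them, time stands still between calls to the robot, and variables do not carry over. Pictures are saved under pics/ and viewed, at most 10 in all, crops included, and the job is handed in when it is done.

Besides the shell and the picture viewer there is one more tool, called after ">>>" by a JSON object that holds its "fn" and its "kwargs", one argument or row to a line. apply_moves: Moves the arm, as the interface text tells. Its arguments: {"type":"object","properties":{"rows":{"type":"array","items":{"type":"number"}},"grip":{"type":"number"},"grip_force":{"type":"number"}},"required":["rows"]}

```bash
mkdir -p pics; ls
python3 - <<'E'
from station import ctrl
import numpy as np,cv2
print(ctrl.get_obs()); print(ctrl.tip_extent)
for n in("scene","side"):
    im,d=ctrl.get_image(n); cv2.imwrite(f"pics/{n}0.png",im); np.savez(f"{n}0.npz",im=im,d=d); print(n,ctrl.camera_model(n))
print(ctrl.camera_model("wrist"))
E
```

```text
pics
{'t': 0.0, 'q': array([-1.19010900e-01,  5.33792573e-02,  1.61430342e+00, -1.71124813e-05,
        1.47600341e+00, -1.18988966e-01]), 'dq': array([ 0.00045707,  0.0002555 , -0.00042531,  0.00035896,  0.00124009,
        0.00171077]), 'effort': array([ 2.70554956e-04, -3.93670499e+01, -3.70175600e+01, -1.62778279e-04,
        6.93513779e-03, -6.06393527e-06]), 'tool_pos': array([6.24522260e-01, 4.71800770e-05, 3.02643351e-01]), 'tool_rot': array([-2.22030739e+00, -2.22026233e+00,  2.05269126e-03]), 'contact_force': array([ 0.14110044,  0.11778858, -0.74430764]), 'wrist_torque': array([-0.02636107, -0.005158  , -0.00019075]), 'grip_force': 0.0, 'opening': 0.08535497274984027}
0.0726
scene {'mtx': array([[377.52003611,   0.        , 255.33207373],
       [  0.        , 377.52003611, 192.93869281],
       [  0.        ,   0.        ,   1.        ]]), 'R': array([[-0.15309642,  0.98803059,  0.01889527],
       [ 0.67848125,  0.11899483, -0.72491615],
       [-0.71848778, -0.09816198, -0.68857791]]), 't': array([ 0.06892641, -0.32455799,  1.41327922])}
side {'mtx': array([[483.7307965
[... 164 characters left out ...]
.28447922,  0.00395266],
       [-0.19924682, -0.68123474, -0.7044288 ],
       [ 0.20308804,  0.67453006, -0.70976365]]), 't': array([-0.55982932,  0.21561544,  1.11688036])}
{'mtx': array([[328.15809325,   0.        , 254.41366066],
       [  0.        , 328.15809325, 193.5158718 ],
       [  0.        ,   0.        ,   1.        ]]), 'tool_from_camera': array([[ 7.71679691e-04, -9.49171143e-01, -3.14759506e-01,
         8.01147537e-02],
       [ 9.99999675e-01,  6.59093558e-04,  4.64122137e-04,
         6.45130475e-04],
       [-2.33075377e-04, -3.14759762e-01,  9.49171343e-01,
        -6.98825400e-02],
       [ 0.00000000e+00,  0.00000000e+00,  0.00000000e+00,
         1.00000000e+00]])}
```

Run:
```python
import numpy as np,cv2
for n in("scene","side"):
    im=cv2.imread(f"pics/{n}0.png"); cv2.imwrite(f"pics/{n}0b.png",cv2.resize(im,(800,600),interpolation=cv2.INTER_CUBIC))
```

```text
(no output)
```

View pics/scene0b.png

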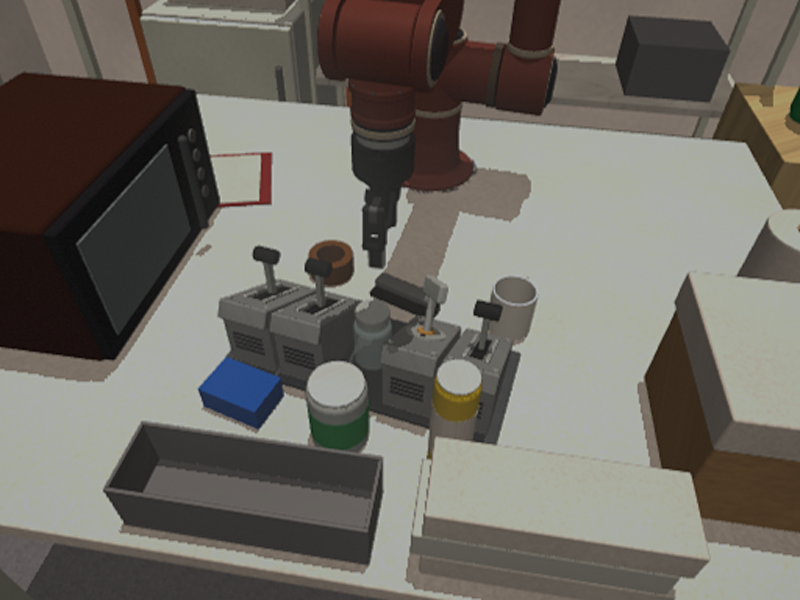

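View pics/side0b.png

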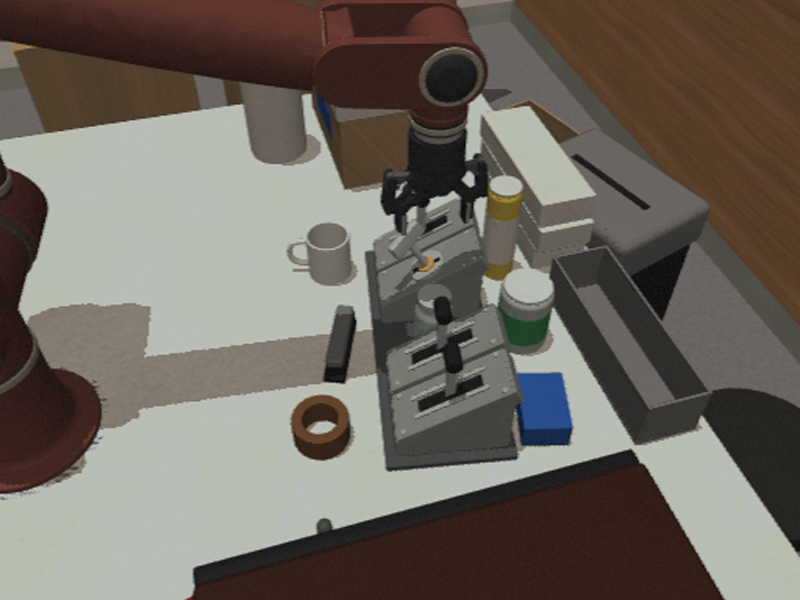

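The pictures show, from -y to +y, a lever, a lever, the jar, the key and a lever. In the scene view the grips are at about (170,163), (204,171) and (312,198), and the key bar at (278,186) (native pixels). The key bar is light grey. The tape, stapler and mug are in front; the box, tin and spray can are behind.

```bash
cat > h.py <<'E'
import numpy as np
def cloud(im,d,m,T=None):
    v,u=np.mgrid[:384,:512]; K=m["mtx"]
    P=np.stack([(u-K[0,2])/K[0,0]*d,(v-K[1,2])/K[1,1]*d,d],-1)
    if T is None: P=(P-m["t"])@m["R"]
    else: P=P@T[:3,:3].T+T[:3,3]
    P[d==0]=np.nan
    return P
E
python3 - <<'E'
import numpy as np,cv2
from h import cloud
from station import ctrl
np.set_printoptions(precision=4,suppress=True)
px={"scene":[(170,163),(203,171),(312,198),(278,186)],"side":None}
cl={}
for n in("scene","side"):
    z=np.load(n+"0.npz"); P=cloud(z["im"],z["d"],ctrl.camera_model(n)); cl[n]=(z["im"],P)
    g=z["im"].max(2)
    if n=="scene":
        for u,v in px[n]: print(u,v,P[v,u],z["im"][v,u])
seeds=[cl["scene"][1][v,u] for u,v in px["scene"]]
for n,(im,P) in cl.items():
    for i,s in enumerate(seeds):
        r=np.linalg.norm(P-s,axis=-1)<0.045
        zz=P[...,2]>0.155
        dark=(im.max(2)<70) if i<3 else True
        Q=P[r&zz&dark]
        if len(Q): print(n,i,len(Q),np.median(Q,0),Q.min(0),Q.max(0))
# box side/edges: fit panel plate top points z 8-16mm
for n,(im,P) in cl.items():
    q=P.reshape(-1,3); k=(abs(q[:,2]-.012)<.004)&(im.reshape(-1,3).max(1)<110)&(q[:,0]>.45)&(q[:,0]<.95)&(abs(q[:,1])<.4)
    print(n,k.sum(),q[k].min(0),q[k].max(0))
    # heights along
    k=(q[:,2]>.03)&(q[:,0]>.4)&(q[:,0]<1.0)&(abs(q[:,1])<.45)
    H=np.zeros((90,60)); xi=((q[k,0]-.4)/.01).astype(int); yi=((q[k,1]+.45)/.01).astype(int)
    np.maximum.at(H,(yi,xi),q[k,2]); cv2.imwrite(f"pics/h_{n}.png",cv2.resize((H*255/.3).clip(0,255).astype(np.uint8),(480,720),interpolation=0)[60:660])
E
```

```text
170 163 [ 0.6015 -0.18    0.1813] [45 46 46]
203 171 [ 0.6168 -0.0975  0.1821] [43 44 45]
312 198 [0.6658 0.1503 0.1855] [41 41 42]
278 186 [0.62   0.0745 0.1663] [82 87 88]
scene 0 149 [ 0.601  -0.1802  0.1808] [ 0.5897 -0.2022  0.1563] [ 0.6078 -0.1648  0.1888]
scene 1 170 [ 0.614  -0.0971  0.1812] [ 0.6    -0.1184  0.1558] [ 0.6215 -0.0801  0.1884]
scene 2 176 [0.6627 0.1509 0.1824] [0.6493 0.1321 0.1619] [0.6695 0.1697 0.1878]
scene 3 172 [0.6217 0.0777 0.1692] [0.5808 0.0568 0.155 ] [0.638  0.0925 0.1837]
side 0 203 [ 0.5915 -0.1893  0.1833] [ 0.5796 -0.2031  0.1644] [ 0.6063 -0.1645  0.1892]
side 1 173 [ 0.6059 -0.1078  0.183 ] [ 0.5932 -0.1196  0.1644] [ 0.622  -0.0805  0.1889]
side 2 38 [0.6524 0.1347 0.174 ] [0.6427 0.1312 0.1642] [0.6633 0.1674 0.1837]
side 3 195 [0.6114 0.0729 0.1663] [0.5786 0.0564 0.1554] [0.6371 0.0928 0.1852]
scene 2509 [ 0.4509 -0.2785  0.008 ] [0.95   0.3259 0.016 ]
side 2622 [ 0.4502 -0.2817  0.008 ] [0.948 0.218 0.016]
```

```bash
cat >> h.py <<'E'
from scipy.spatial.transform import Rotation as Ro
yaw=-np.arctan2(.062,.334)
ex=np.array([np.cos(yaw),np.sin(yaw),0]); ey=np.array([-np.sin(yaw),np.cos(yaw),0]); ez=np.array([0,0,1.])
O=np.array([.6252,-.0165,0])
s,c=.5,3**.5/2
kz=-s*ex+c*ez; kx=c*ex+s*ez   # key axis, up-slope
KF=O+.085*ey+.098*ez          # shank at face
def go(tip,zt,yt,ext=.054):
    """rows from the measured pose to grasp point 'tip', tool z=zt, tool y=yt"""
    from station import ctrl
    o=ctrl.get_obs(); R=Ro.from_rotvec(o["tool_rot"]); p=o["tool_pos"]
    zt=zt/np.linalg.norm(zt); yt=yt-zt*(yt@zt); yt/=np.linalg.norm(yt)
    D=Ro.from_matrix(np.c_[np.cross(yt,zt),yt,zt])
    sh=R.inv().apply(tip-ext*zt-p); rv=(R.inv()*D).as_rotvec()
    print("row",np.round(np.r_[sh/.6,rv/(np.pi/2)],4).tolist(),"mm",np.round(sh*1e3,1),"deg",np.round(np.degrees(rv),1),
      "rows>=%d"%max(np.ceil(np.linalg.norm(sh)/.05),np.ceil(np.degrees(np.linalg.norm(rv))/8.59)))
def where():
    from station import ctrl
    o=ctrl.get_obs(); R=Ro.from_rotvec(o["tool_rot"]).as_matrix(); g=o["tool_pos"]+.054*R[:,2]
    q=g-O; print("t",o["t"],"grasp pt panel frame mm",np.round(1e3*np.array([q@ex,q@ey,q[2]]),1),"tool y (panel)",np.round([R[:,1]@ex,R[:,1]@ey,R[2,1]],3),"F",np.round(o["contact_force"],1),"open",round(o["opening"],4),"gf",round(o["grip_force"],1))
E
python3 - <<'E'
from h import *
import cv2
from station import ctrl
np.set_printoptions(precision=4,suppress=True)
print(np.degrees(yaw))
A=[]
for n in("scene","side"):
    z=np.load(n+"0.npz"); P=cloud(z["im"],z["d"],ctrl.camera_model(n)).reshape(-1,3)
    q=P-KF; l=np.c_[q@kx,q@ey,q@kz]
    k=(abs(l[:,0])<.05)&(abs(l[:,1])<.045)&(l[:,2]>.06)&(l[:,2]<.095); k2=k&(l[:,2]>.079); L=l[k2]
    print(n,k.sum(),k2.sum(),np.percentile(l[k,2],[5,50,95]))
    r=cv2.minAreaRect(L[:,:2].astype(np.float32)*1000); print(r)
    c_=np.cov(L[:,:2].T);w,v=np.linalg.eigh(c_); print("angle from upslope (ccw +)",np.arctan(v[1,1]/v[0,1]),L.mean(0))
go(KF+.16*kz,-kz,ey)
go(KF+.16*kz,-kz,-ey)
E
```

```text
-10.516046384544792
scene 194 61 [0.0616 0.0741 0.0845]
((1.7946701049804688, -0.9944114685058594), (64.07698822021484, 11.19996452331543), 36.76822280883789)
angle from upslope (ccw +) 0.6672280938967555 [0.0071 0.0012 0.0827]
side 254 100 [0.0621 0.0761 0.0851]
((0.39014244079589844, -1.953165054321289), (63.879310607910156, 17.605669021606445), 39.317649841308594)
angle from upslope (ccw +) 0.598563298799733 [-0.0006 -0.0031  0.0828]
row [0.1442, -0.1484, 0.0327, -0.2317, -0.2786, -0.8613] mm [ 86.5 -89.   19.6] deg [-20.9 -25.1 -77.5] rows>=10
row [0.1442, -0.1484, 0.0327, -0.2926, 0.2434, 1.0881] mm [ 86.5 -89.   19.6] deg [-26.3  21.9  97.9] rows>=13
```

```bash
cat >> h.py <<'E'
def kyt(a): return -np.sin(a)*kx+np.cos(a)*ey
E
python3 - <<'E'
from h import *
go(KF+.14*kz,-kz,kyt(.645))
E
```

```text
row [0.1412, -0.1319, 0.0616, -0.1445, -0.3712, -1.2591] mm [ 84.7 -79.2  36.9] deg [ -13.   -33.4 -113.3] rows>=14
```

>>> {"fn": "apply_moves", "kwargs": {
  "rows": [0.06, -0.06, 0, -0.07, -0.19, -0.64, 0.06, -0.06, 0, -0.07, -0.19, -0.64, 0.06, -0.06, 0, -0.07, -0.19, -0.64, 0.06, -0.06, 0, -0.07, -0.19, -0.64, 0.06, -0.06, 0, -0.07, -0.19, -0.64, 0.06, -0.06, 0, -0.07, -0.19, -0.64, 0.06, -0.06, 0, -0.07, -0.19, -0.64, 0.06, -0.06, 0, -0.07, -0.19, -0.64],
  "grip": 0.6
}}

```text
t: 0.9
tool_pos: [0.5881, 0.0363, 0.303]
tool_rot: [0.786, 2.75, -0.184]
contact_force: [0.1, 0.2, 0.2]
opening: 0.0511
grip_force: 0.0
```

Run:
```python
from h import *
go(KF+.14*kz,-kz,kyt(.645))
```

```text
row [0.1166, 0.033, 0.0269, -0.0739, -0.1844, -0.6179] mm [70.  19.8 16.1] deg [ -6.7 -16.6 -55.6] rows>=7
```

>>> {"fn": "apply_moves", "kwargs": {
  "rows": [0.1166, 0.033, 0.0269, -0.0739, -0.1844, -0.6179, 0.1166, 0.033, 0.0269, -0.0739, -0.1844, -0.6179, 0.1166, 0.033, 0.0269, -0.0739, -0.1844, -0.6179, 0.1166, 0.033, 0.0269, -0.0739, -0.1844, -0.6179, 0.1166, 0.033, 0.0269, -0.0739, -0.1844, -0.6179, 0.1166, 0.033, 0.0269, -0.0739, -0.1844, -0.6179, 0.1166, 0.033, 0.0269, -0.0739, -0.1844, -0.6179, 0.1166, 0.033, 0.0269, -0.0739, -0.1844, -0.6179, 0.1166, 0.033, 0.0269, -0.0739, -0.1844, -0.6179]
}}

```text
t: 1.8
tool_pos: [0.5462, 0.0843, 0.2667]
tool_rot: [-0.599, 2.579, -0.285]
contact_force: [0.6, 0.1, 0.7]
opening: 0.0511
grip_force: 0.0
```

Run:
```python
from h import *
import cv2
from station import ctrl
where(); go(KF+.14*kz,-kz,kyt(.645))
o=ctrl.get_obs(); im,d=ctrl.get_image("wrist"); m=ctrl.camera_model("wrist")
cv2.imwrite("pics/w1.png",cv2.resize(im,(800,600)))
T=np.eye(4);T[:3,:3]=Ro.from_rotvec(o["tool_rot"]).as_matrix();T[:3,3]=o["tool_pos"]
P=cloud(im,d,m,T@m["tool_from_camera"]); q=P.reshape(-1,3)-KF; l=np.c_[q@kx,q@ey,q@kz]
k=(abs(l[:,0])<.05)&(abs(l[:,1])<.045)&(l[:,2]>.078)&(l[:,2]<.092); L=l[k]; print(k.sum(),np.median(L,0))
print(cv2.minAreaRect(L[:,:2].astype(np.float32)*1000)); w,v=np.linalg.eigh(np.cov(L[:,:2].T)); print(np.arctan(v[1,1]/v[0,1]))
```

```text
t 1.8 grasp pt panel frame mm [-69.   84.6 220. ] tool y (panel) [-0.517  0.802 -0.299] F [0.6 0.1 0.7] open 0.0511 gf 0.0
row [0.0013, 0.0016, 0.0002, -0.0006, -0.0002, -0.0031] mm [0.8 1.  0.1] deg [-0.1 -0.  -0.3] rows>=1
2207 [-0.0026193  -0.00217969  0.08316286]
((-0.1658802032470703, -0.40060997009277344), (63.846744537353516, 14.029353141784668), 35.27000427246094)
0.6147633348515996
```

View pics/w1.png

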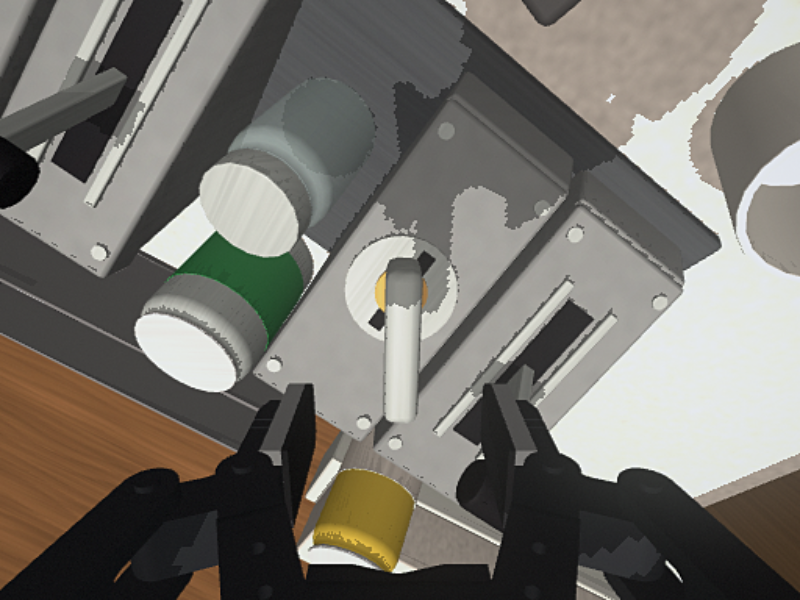

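The wrist view shows the key bar at (403,340), centred between the fingers and about 35° counterclockwise of the slot mark. The way down is clear.

Run:
```python
from h import *
go(KF+.071*kz,-kz,kyt(.615))
```

```text
row [0.0016, 0.0017, 0.1153, -0.0006, 0.0001, 0.0166] mm [ 1.   1.  69.2] deg [-0.1  0.   1.5] rows>=2
```

>>> {"fn": "apply_moves", "kwargs": {
  "rows": [0.0016, 0.0017, 0.04, 0, 0, 0.0166, 0.0016, 0.0017, 0.08, 0, 0, 0.0166, 0.0016, 0.0017, 0.1, 0, 0, 0.0166, 0.0016, 0.0017, 0.1153, 0, 0, 0.0166, 0.0016, 0.0017, 0.1153, 0, 0, 0.0166]
}}

```text
t: 2.35
tool_pos: [0.5791, 0.0785, 0.2051]
tool_rot: [-0.57, 2.585, -0.277]
contact_force: [-0.3, -0.2, 0.2]
opening: 0.0512
grip_force: 0.0
```

>>> {"fn": "apply_moves", "kwargs": {
  "rows": [0, 0, 0, 0, 0, 0, 0, 0, 0, 0, 0, 0, 0, 0, 0, 0, 0, 0, 0, 0, 0, 0, 0, 0, 0, 0, 0, 0, 0, 0, 0, 0, 0, 0, 0, 0],
  "grip": 0,
  "grip_force": 50
}}

```text
t: 2.95
tool_pos: [0.5795, 0.079, 0.2071]
tool_rot: [-0.57, 2.581, -0.277]
contact_force: [-0.5, 3.7, 2.1]
opening: 0.0133
grip_force: 50.7
```

Run:
```python
from h import *
where(); go(KF+.071*kz,-kz,kyt(.615)); go(KF+.071*kz,-kz,kyt(0))
```

```text
t 2.95 grasp pt panel frame mm [-35.2  85.6 160.4] tool y (panel) [-0.501  0.815 -0.291] F [-0.5  3.7  2.1] open 0.0133 gf 50.7
row [0.0013, -0.0002, 0.0011, -0.0006, 0.0019, 0.002] mm [ 0.8 -0.1  0.7] deg [-0.1  0.2  0.2] rows>=1
row [0.0013, -0.0002, 0.0011, 0.0, 0.002, 0.3935] mm [ 0.8 -0.1  0.7] deg [ 0.   0.2 35.4] rows>=5
```

>>> {"fn": "apply_moves", "kwargs": {
  "rows": [0, 0, 0.006, 0, 0, 0, 0, 0, 0.006, 0, 0, 0.08, 0, 0, 0.006, 0, 0, 0.16, 0, 0, 0.006, 0, 0, 0.24, 0, 0, 0.006, 0, 0, 0.31, 0, 0, 0.006, 0, 0, 0.36, 0, 0, 0.006, 0, 0, 0.39, 0, 0, 0.006, 0, 0, 0.39]
}}

```text
t: 3.75
tool_pos: [0.5815, 0.078, 0.2041]
tool_rot: [0.232, 2.606, -0.068]
contact_force: [-1.2, 0.9, 3.7]
opening: 0.0133
grip_force: 50.9
```

Run:
```python
from h import *
where(); go(KF+.056*kz,-kz,kyt(0))
```

```text
t 3.75 grasp pt panel frame mm [-33.   84.9 157.4] tool y (panel) [-0.005  1.    -0.004] F [-1.2  0.9  3.7] open 0.0133 gf 50.9
row [0.0016, 0.0002, 0.0199, -0.0003, 0.0021, 0.004] mm [ 0.9  0.1 11.9] deg [-0.   0.2  0.4] rows>=1
```

>>> {"fn": "apply_moves", "kwargs": {
  "rows": [0, 0, 0.006, 0, 0, 0, 0, 0, 0.012, 0, 0, 0.002, 0, 0, 0.018, 0, 0, 0.004, 0, 0, 0.023, 0, 0, 0.004, 0, 0, 0.023, 0, 0, 0.004, 0, 0, 0.023, 0, 0, 0.004]
}}

```text
t: 4.35
tool_pos: [0.588, 0.0775, 0.1955]
tool_rot: [0.24, 2.607, -0.065]
contact_force: [-30.6, 3.0, 32.1]
opening: 0.0132
grip_force: 57.4
```

Run:
```python
from h import *
where(); go(KF+.056*kz,-kz,kyt(0)); go(KF+.056*kz,-kz,kyt(-.75))
```

```text
t 4.35 grasp pt panel frame mm [-26.6  85.6 148.8] tool y (panel) [ 0.     1.    -0.001] F [-30.6   3.   32.1] open 0.0132 gf 57.4
row [0.0037, -0.001, 0.0021, -0.0004, 0.0009, 0.0] mm [ 2.2 -0.6  1.3] deg [-0.   0.1  0. ] rows>=1
row [0.0037, -0.001, 0.0021, -0.0, 0.001, 0.4775] mm [ 2.2 -0.6  1.3] deg [-0.   0.1 43. ] rows>=6
```

>>> {"fn": "apply_moves", "kwargs": {
  "rows": [0.002, 0, -0.003, 0, 0, 0.04, 0.002, 0, -0.003, 0, 0, 0.12, 0.002, 0, -0.003, 0, 0, 0.2, 0.002, 0, -0.003, 0, 0, 0.28, 0.002, 0, -0.003, 0, 0, 0.36, 0.002, 0, -0.003, 0, 0, 0.43, 0.002, 0, -0.003, 0, 0, 0.48, 0.002, 0, -0.003, 0, 0, 0.5, 0.002, 0, -0.003, 0, 0, 0.5]
}}

```text
t: 5.25
tool_pos: [0.5867, 0.0766, 0.1951]
tool_rot: [1.221, 2.328, 0.206]
contact_force: [-15.3, -2.1, 19.1]
opening: 0.0133
grip_force: 55.3
```

Run:
```python
from h import *
where(); go(KF+.056*kz,-kz,kyt(-.75))
from station import ctrl; print(ctrl.get_obs()["wrist_torque"])
```

```text
t 5.25 grasp pt panel frame mm [-27.6  84.4 148.5] tool y (panel) [0.61  0.71  0.353] F [-15.3  -2.1  19.1] open 0.0133 gf 55.3
row [0.0018, -0.0008, 0.0025, 0.0005, 0.003, -0.0202] mm [ 1.1 -0.5  1.5] deg [ 0.   0.3 -1.8] rows>=1
[-1.16593674  0.994888    0.06618351]
```

>>> {"fn": "apply_moves", "kwargs": {
  "rows": [0, 0, -0.002, 0, 0, -0.02, 0, 0, -0.002, 0, 0, -0.02, 0, 0, -0.002, 0, 0, -0.02, 0, 0, -0.002, 0, 0, -0.02, 0, 0, -0.002, 0, 0, -0.02, 0, 0, -0.03, 0, 0, -0.02, 0, 0, -0.07, 0, 0, -0.02, 0, 0, -0.12, 0, 0, -0.02, 0, 0, -0.18, 0, 0, -0.02, 0, 0, -0.18, 0, 0, -0.02],
  "grip": 0.5
}}

```text
t: 6.25
tool_pos: [0.5335, 0.0878, 0.2917]
tool_rot: [1.185, 2.339, 0.206]
contact_force: [0.1, 0.1, 1.0]
opening: 0.0426
grip_force: 0.0
```

Run:
```python
from h import *
import cv2
from station import ctrl
where()
o=ctrl.get_obs(); im,d=ctrl.get_image("wrist"); m=ctrl.camera_model("wrist")
T=np.eye(4);T[:3,:3]=Ro.from_rotvec(o["tool_rot"]).as_matrix();T[:3,3]=o["tool_pos"]
P=cloud(im,d,m,T@m["tool_from_camera"]); q=P.reshape(-1,3)-KF; l=np.c_[q@kx,q@ey,q@kz]
k=(abs(l[:,0])<.04)&(abs(l[:,1])<.04)&(l[:,2]>.058)&(l[:,2]<.09); L=l[k]; print(k.sum(),np.median(L,0))
print(cv2.minAreaRect(L[:,:2].astype(np.float32)*1000)); w,v=np.linalg.eigh(np.cov(L[:,:2].T)); print(np.arctan(v[1,1]/v[0,1]))
cz=-ez
for y in(.17,-.085,-.17): go(O+ey*y+.235*ez,cz,ey)
```

```text
t 6.25 grasp pt panel frame mm [-81.6  86.  245.2] tool y (panel) [0.589 0.728 0.351] F [0.1 0.1 1. ] open 0.0426 gf 0.0
1634 [-0.00234     0.00262161  0.07017812]
((-0.08054733276367188, 0.43866729736328125), (13.865461349487305, 63.020538330078125), 46.96520233154297)
-0.7489629774360438
row [-0.0181, 0.2101, 0.0927, 0.1284, 0.3212, -0.4687] mm [-10.9 126.1  55.6] deg [ 11.6  28.9 -42.2] rows>=7
row [-0.3093, -0.0995, 0.092, 0.1284, 0.3212, -0.4687] mm [-185.6  -59.7   55.2] deg [ 11.6  28.9 -42.2] rows>=7
row [-0.4064, -0.2027, 0.0918, 0.1284, 0.3212, -0.4687] mm [-243.8 -121.6   55.1] deg [ 11.6  28.9 -42.2] rows>=7
```

>>> {"fn": "apply_moves", "kwargs": {
  "rows": [-0.0181, 0.2101, 0.0927, 0.1284, 0.3212, -0.4687, -0.0181, 0.2101, 0.0927, 0.1284, 0.3212, -0.4687, -0.0181, 0.2101, 0.0927, 0.1284, 0.3212, -0.4687, -0.0181, 0.2101, 0.0927, 0.1284, 0.3212, -0.4687, -0.0181, 0.2101, 0.0927, 0.1284, 0.3212, -0.4687, -0.0181, 0.2101, 0.0927, 0.1284, 0.3212, -0.4687, -0.0181, 0.2101, 0.0927, 0.1284, 0.3212, -0.4687, -0.0181, 0.2101, 0.0927, 0.1284, 0.3212, -0.4687, -0.0181, 0.2101, 0.0927, 0.1284, 0.3212, -0.4687],
  "grip": 0.65
}}

```text
t: 7.2
tool_pos: [0.6553, 0.1502, 0.2838]
tool_rot: [-0.291, -3.122, 0.002]
contact_force: [-0.7, -0.3, -0.5]
opening: 0.0557
grip_force: 0.0
```

Run:
```python
from h import *
where(); go(O+ey*.17+.177*ez,-ez,ey)
import cv2
from station import ctrl
o=ctrl.get_obs(); im,d=ctrl.get_image("wrist"); m=ctrl.camera_model("wrist")
cv2.imwrite("pics/w2.png",im)
T=np.eye(4);T[:3,:3]=Ro.from_rotvec(o["tool_rot"]).as_matrix();T[:3,3]=o["tool_pos"]
P=cloud(im,d,m,T@m["tool_from_camera"]); q=P.reshape(-1,3)-O; l=np.c_[q@ex,q@ey,q[:,2]]
for y in (.17,-.085,-.17):
    k=(abs(l[:,0])<.03)&(abs(l[:,1]-y)<.03)&(l[:,2]>.165)&(l[:,2]<.195); L=l[k]
    if len(L)>20: print(y,k.sum(),L.min(0),L.max(0))
```

```text
t 7.2 grasp pt panel frame mm [ -1.2 169.3 229.8] tool y (panel) [ 0.002  1.    -0.002] F [-0.7 -0.3 -0.5] open 0.0557 gf 0.0
row [-0.002, 0.0011, 0.0879, -0.0011, -0.0039, -0.0014] mm [-1.2  0.7 52.8] deg [-0.1 -0.3 -0.1] rows>=2
0.17 2504 [-0.01258326  0.15181808  0.16798931] [0.01074294 0.18790921 0.18825005]
```

>>> {"fn": "apply_moves", "kwargs": {
  "rows": [-0.002, 0.001, 0.04, 0, 0, 0, -0.002, 0.001, 0.08, 0, 0, 0, -0.002, 0.001, 0.0879, 0, 0, 0, -0.002, 0.001, 0.0879, 0, 0, 0]
}}

```text
t: 7.65
tool_pos: [0.6557, 0.1506, 0.2309]
tool_rot: [-0.289, -3.12, 0.002]
contact_force: [1.2, 0.5, 0.1]
opening: 0.0552
grip_force: 0.0
```

>>> {"fn": "apply_moves", "kwargs": {
  "rows": [0, 0, 0, 0, 0, 0, 0, 0, 0, 0, 0, 0, 0, 0, 0, 0, 0, 0, 0, 0, 0, 0, 0, 0, 0.005, 0, 0, 0, 0, 0, 0.01, 0, 0.0005, 0, 0, 0, 0.015, 0, 0.001, 0, 0, 0, 0.02, 0, 0.0015, 0, 0, 0, 0.02, 0, 0.0015, 0, 0, 0],
  "grip": 0,
  "grip_force": 30
}}

```text
t: 8.55
tool_pos: [0.6493, 0.1521, 0.2338]
tool_rot: [0.289, 3.117, -0.0]
contact_force: [16.4, -0.7, -0.7]
opening: 0.0355
grip_force: 32.9
```

Run:
```python
from h import *
where()
```

```text
t 8.55 grasp pt panel frame mm [ -6.5 170.2 179.8] tool y (panel) [0.001 1.    0.001] F [16.4 -0.7 -0.7] open 0.0355 gf 32.9
```

Blocked after about 5 mm with 16 N, so this lever is locked. I'll return it upright, let go and try the next.

>>> {"fn": "apply_moves", "kwargs": {
  "rows": [-0.01, 0, -0.001, 0, 0, 0, -0.02, 0, -0.002, 0, 0, 0, -0.02, 0, -0.002, 0, 0, 0]
}}

```text
t: 8.85
tool_pos: [0.6565, 0.1509, 0.2339]
tool_rot: [-0.288, -3.121, 0.0]
contact_force: [-3.6, 0.9, 7.8]
opening: 0.0356
grip_force: 34.2
```

>>> {"fn": "apply_moves", "kwargs": {
  "rows": [-0.02, 0, 0, 0, 0, 0, -0.02, 0, 0, 0, 0, 0, -0.02, 0, 0, 0, 0, 0, -0.02, 0, -0.03, 0, 0, 0, -0.02, 0, -0.1, 0, 0, 0, 0, 0, -0.14, 0, 0, 0, 0, -0.08, -0.14, 0, 0, 0, 0, -0.16, -0.14, 0, 0, 0, 0, -0.24, -0.14, 0, 0, 0, 0, -0.32, -0.14, 0, 0, 0, 0, -0.4, -0.14, 0, 0, 0, 0, -0.425, -0.14, 0, 0, 0, 0, -0.425, -0.14, 0, 0, 0],
  "grip": 0.65
}}

```text
t: 10.15
tool_pos: [0.6101, -0.1019, 0.3179]
tool_rot: [-0.294, -3.123, 0.002]
contact_force: [-0.0, 0.1, 0.6]
opening: 0.0556
grip_force: 0.0
```

```bash
cat >> h.py <<'E'
def look(ys,zlo=.165,xr=.03):
    from station import ctrl
    o=ctrl.get_obs(); im,d=ctrl.get_image("wrist"); m=ctrl.camera_model("wrist")
    T=np.eye(4);T[:3,:3]=Ro.from_rotvec(o["tool_rot"]).as_matrix();T[:3,3]=o["tool_pos"]
    P=cloud(im,d,m,T@m["tool_from_camera"]); q=P.reshape(-1,3)-O; l=np.c_[q@ex,q@ey,q[:,2]]
    for y in ys:
        k=(abs(l[:,0])<xr)&(abs(l[:,1]-y)<.03)&(l[:,2]>zlo)&(l[:,2]<.195); L=l[k]
        if len(L)>20: print(y,k.sum(),L.min(0).round(4),L.max(0).round(4))
    return im
E
python3 - <<'E'
from h import *
where(); look([.17,-.085,-.17]); go(O-ey*.085+.177*ez,-ez,ey)
E
```

```text
t 10.15 grasp pt panel frame mm [  0.5 -86.8 263.9] tool y (panel) [ 0.004  1.    -0.002] F [-0.   0.1  0.6] open 0.0556 gf 0.0
-0.085 1795 [-0.0136 -0.1032  0.1734] [ 0.0089 -0.0673  0.1884]
-0.17 1970 [-0.0122 -0.1879  0.1658] [ 0.0103 -0.1516  0.1884]
row [0.0007, 0.0003, 0.1444, -0.0005, -0.0031, -0.0013] mm [ 0.4  0.2 86.7] deg [-0.  -0.3 -0.1] rows>=2
```

>>> {"fn": "apply_moves", "kwargs": {
  "rows": [0.0007, 0, 0.05, 0, 0, 0, 0.0007, 0, 0.1, 0, 0, 0, 0.0007, 0, 0.135, 0, 0, 0, 0.0007, 0, 0.144, 0, 0, 0, 0.0007, 0, 0.144, 0, 0, 0]
}}

```text
t: 10.7
tool_pos: [0.6095, -0.0984, 0.2297]
tool_rot: [-0.285, -3.121, 0.001]
contact_force: [-0.8, -0.4, 0.2]
opening: 0.0558
grip_force: 0.0
```

>>> {"fn": "apply_moves", "kwargs": {
  "rows": [0, 0, 0, 0, 0, 0, 0, 0, 0, 0, 0, 0, 0, 0, 0, 0, 0, 0, 0, 0, 0, 0, 0, 0, 0.005, 0, 0, 0, 0, 0, 0.01, 0, 0.0005, 0, 0, 0, 0.015, 0, 0.001, 0, 0, 0, 0.02, 0, 0.0015, 0, 0, 0, 0.02, 0, 0.0015, 0, 0, 0],
  "grip": 0,
  "grip_force": 30
}}

```text
t: 11.6
tool_pos: [0.5995, -0.0979, 0.2318]
tool_rot: [0.289, 3.126, -0.002]
contact_force: [4.9, 1.9, 4.5]
opening: 0.0355
grip_force: 33.6
```

Run:
```python
from h import *
where()
```

```text
t 11.6 grasp pt panel frame mm [-10.3 -84.8 177.8] tool y (panel) [ 0.001  1.    -0.001] F [4.9 1.9 4.5] open 0.0355 gf 33.6
```

>>> {"fn": "apply_moves", "kwargs": {
  "rows": [0.01, 0, 0.0022, 0, 0, 0, 0.019, 0, 0.0045, 0, 0, 0, 0.032, 0, 0.009, 0, 0, 0, 0.044, 0, 0.015, 0, 0, 0, 0.055, 0, 0.022, 0, 0, 0, 0.066, 0, 0.03, 0, 0, 0, 0.076, 0, 0.039, 0, 0, 0, 0.0845, 0, 0.049, 0, 0, 0, 0.0905, 0, 0.0575, 0, 0, 0, 0.0957, 0, 0.0655, 0, 0, 0, 0.1, 0, 0.072, 0, 0, 0, 0.103, 0, 0.078, 0, 0, 0, 0.103, 0, 0.078, 0, 0, 0]
}}

```text
t: 12.9
tool_pos: [0.5375, -0.0864, 0.1856]
tool_rot: [-0.288, -3.125, 0.001]
contact_force: [-2.9, 4.7, 10.8]
opening: 0.0354
grip_force: 41.6
```

Run:
```python
from h import *
where()
```

```text
t 12.9 grasp pt panel frame mm [-73.7 -84.8 131.6] tool y (panel) [ 0.     1.    -0.001] F [-2.9  4.7 10.8] open 0.0354 gf 41.6
```

>>> {"fn": "apply_moves", "kwargs": {
  "rows": [0, 0, 0, 0, 0, 0, 0, 0, 0, 0, 0, 0, 0, 0, 0, 0, 0, 0, 0, 0, -0.04, 0, 0, 0, 0, 0, -0.12, 0, 0, 0, 0, 0, -0.2, 0, 0, 0, -0.06, -0.07, -0.21, 0, 0, 0, -0.1225, -0.1417, -0.21, 0, 0, 0, -0.1225, -0.1417, -0.21, 0, 0, 0, -0.1225, -0.1417, -0.21, 0, 0, 0],
  "grip": 0.65
}}

```text
t: 13.9
tool_pos: [0.5942, -0.185, 0.3073]
tool_rot: [-0.292, -3.12, 0.0]
contact_force: [0.0, 0.4, 0.1]
opening: 0.0557
grip_force: 0.0
```

Run:
```python
from h import *
where(); look([-.17]); look([-.085],.115,.1); go(O-ey*.17+.177*ez,-ez,ey)
```

```text
t 13.9 grasp pt panel frame mm [-2.000e-01 -1.713e+02  2.533e+02] tool y (panel) [ 0.003  1.    -0.001] F [0.  0.4 0.1] open 0.0557 gf 0.0
-0.17 1983 [-0.0123 -0.1882  0.172 ] [ 0.0105 -0.1523  0.1883]
-0.085 6401 [-0.0811 -0.115   0.115 ] [ 0.0816 -0.055   0.1486]
row [-0.0024, -0.001, 0.1274, -0.0003, -0.0053, -0.0004] mm [-1.4 -0.6 76.5] deg [-0.  -0.5 -0. ] rows>=2
```

The first lever is fully over (grip centre x ≈ -69 mm). Next, the outer lever on the -y side.

>>> {"fn": "apply_moves", "kwargs": {
  "rows": [-0.002, 0, 0.05, 0, 0, 0, -0.002, 0, 0.1, 0, 0, 0, -0.002, 0, 0.127, 0, 0, 0, -0.002, 0, 0.127, 0, 0, 0]
}}

```text
t: 14.4
tool_pos: [0.5929, -0.1819, 0.2289]
tool_rot: [-0.286, -3.116, -0.002]
contact_force: [0.6, -0.2, 0.1]
opening: 0.0556
grip_force: 0.0
```

>>> {"fn": "apply_moves", "kwargs": {
  "rows": [0, 0, 0, 0, 0, 0, 0, 0, 0, 0, 0, 0, 0, 0, 0, 0, 0, 0, 0, 0, 0, 0, 0, 0, 0.005, 0, 0, 0, 0, 0, 0.01, 0, 0.0005, 0, 0, 0, 0.015, 0, 0.001, 0, 0, 0, 0.02, 0, 0.0015, 0, 0, 0, 0.02, 0, 0.0015, 0, 0, 0],
  "grip": 0,
  "grip_force": 30
}}

```text
t: 15.3
tool_pos: [0.5871, -0.182, 0.2341]
tool_rot: [0.288, 3.119, -0.004]
contact_force: [15.2, -0.7, -3.0]
opening: 0.0356
grip_force: 33.9
```

Run:
```python
from h import *
where()
```

```text
t 15.3 grasp pt panel frame mm [  -6.8 -169.8  180.1] tool y (panel) [ 0.001  1.    -0.001] F [15.2 -0.7 -3. ] open 0.0356 gf 33.9
```

Blocked. Back to the +y lever.

>>> {"fn": "apply_moves", "kwargs": {
  "rows": [-0.01, 0, -0.001, 0, 0, 0, -0.02, 0, -0.002, 0, 0, 0, -0.02, 0, -0.002, 0, 0, 0]
}}

```text
t: 15.6
tool_pos: [0.5948, -0.1835, 0.2342]
tool_rot: [-0.288, -3.12, 0.0]
contact_force: [-2.4, 3.1, 7.2]
opening: 0.0357
grip_force: 35.4
```

>>> {"fn": "apply_moves", "kwargs": {
  "rows": [0, 0, 0, 0, 0, 0, 0, 0, 0, 0, 0, 0, 0, 0, 0, 0, 0, 0, 0, 0, -0.03, 0, 0, 0, 0, 0, -0.1, 0, 0, 0, 0, 0, -0.13, 0, 0, 0, 0, 0.08, -0.13, 0, 0, 0, 0, 0.16, -0.13, 0, 0, 0, 0, 0.24, -0.13, 0, 0, 0, 0, 0.32, -0.13, 0, 0, 0, 0, 0.4, -0.13, 0, 0, 0, 0, 0.48, -0.13, 0, 0, 0, 0, 0.55, -0.13, 0, 0, 0, 0, 0.5667, -0.13, 0, 0, 0, 0, 0.5667, -0.13, 0, 0, 0, 0, 0.5667, -0.13, 0, 0, 0],
  "grip": 0.65
}}

```text
t: 17.2
tool_pos: [0.6576, 0.1496, 0.31]
tool_rot: [-0.289, -3.122, 0.003]
contact_force: [0.9, -0.7, 0.4]
opening: 0.0555
grip_force: 0.0
```

Run:
```python
from h import *
where(); look([.17]); go(O+ey*.17+.177*ez,-ez,ey)
```

```text
t 17.2 grasp pt panel frame mm [  1.2 169.1 256. ] tool y (panel) [ 0.001  1.    -0.002] F [ 0.9 -0.7  0.4] open 0.0555 gf 0.0
0.17 1909 [-0.0131  0.1518  0.1742] [0.0096 0.1878 0.1883]
row [0.0019, 0.0025, 0.1319, -0.0015, -0.0038, -0.0013] mm [ 1.2  1.5 79.1] deg [-0.1 -0.3 -0.1] rows>=2
```

>>> {"fn": "apply_moves", "kwargs": {
  "rows": [0.002, 0.0015, 0.05, 0, 0, 0, 0.002, 0.0015, 0.1, 0, 0, 0, 0.002, 0.0015, 0.132, 0, 0, 0, 0.002, 0.0015, 0.132, 0, 0, 0]
}}

```text
t: 17.65
tool_pos: [0.6542, 0.1495, 0.2268]
tool_rot: [-0.291, -3.115, 0.005]
contact_force: [0.2, -0.5, 0.6]
opening: 0.0558
grip_force: 0.0
```

>>> {"fn": "apply_moves", "kwargs": {
  "rows": [0, 0, 0, 0, 0, 0, 0, 0, 0, 0, 0, 0, 0, 0, 0, 0, 0, 0, 0, 0, 0, 0, 0, 0, 0.005, 0, 0, 0, 0, 0, 0.01, 0, 0.0005, 0, 0, 0, 0.015, 0, 0.001, 0, 0, 0, 0.02, 0, 0.0015, 0, 0, 0, 0.02, 0, 0.0015, 0, 0, 0],
  "grip": 0,
  "grip_force": 30
}}

```text
t: 18.55
tool_pos: [0.646, 0.1531, 0.2322]
tool_rot: [0.289, 3.127, -0.003]
contact_force: [3.8, -4.3, 0.2]
opening: 0.0351
grip_force: 35.2
```

Run:
```python
from h import *
where()
```

```text
t 18.55 grasp pt panel frame mm [-10.4 170.4 178.2] tool y (panel) [ 0.001  1.    -0.002] F [ 3.8 -4.3  0.2] open 0.0351 gf 35.2
```

Free; pull it over along the arc.

>>> {"fn": "apply_moves", "kwargs": {
  "rows": [0.01, 0, 0.0022, 0, 0, 0, 0.019, 0, 0.0045, 0, 0, 0, 0.032, 0, 0.009, 0, 0, 0, 0.044, 0, 0.015, 0, 0, 0, 0.055, 0, 0.022, 0, 0, 0, 0.066, 0, 0.03, 0, 0, 0, 0.076, 0, 0.039, 0, 0, 0, 0.0845, 0, 0.049, 0, 0, 0, 0.0905, 0, 0.0575, 0, 0, 0, 0.0957, 0, 0.0655, 0, 0, 0, 0.1, 0, 0.072, 0, 0, 0, 0.103, 0, 0.078, 0, 0, 0, 0.103, 0, 0.078, 0, 0, 0]
}}

```text
t: 19.85
tool_pos: [0.5837, 0.1648, 0.1867]
tool_rot: [-0.288, -3.125, 0.003]
contact_force: [-4.3, -3.9, 8.6]
opening: 0.0355
grip_force: 43.1
```

>>> {"fn": "apply_moves", "kwargs": {
  "rows": [0, 0, 0, 0, 0, 0, 0, 0, 0, 0, 0, 0, 0, 0, 0, 0, 0, 0, 0, 0, -0.04, 0, 0, 0, 0, 0, -0.12, 0, 0, 0, 0, 0, -0.2, 0, 0, 0, 0, 0, -0.21, 0, 0, 0, 0, 0, -0.21, 0, 0, 0],
  "grip": 0.65
}}

```text
t: 20.65
tool_pos: [0.585, 0.1655, 0.3127]
tool_rot: [-0.288, -3.127, -0.001]
contact_force: [0.3, -0.7, -0.2]
opening: 0.0555
grip_force: 0.0
```

Run:
```python
from h import *
where(); look([.17],.115,.1); go(O-ey*.17+.250*ez,-ez,ey)
```

```text
t 20.65 grasp pt panel frame mm [-72.8 171.7 258.7] tool y (panel) [0. 1. 0.] F [ 0.3 -0.7 -0.2] open 0.0555 gf 0.0
0.17 5917 [-0.0804  0.14    0.115 ] [0.0808 0.2    0.1491]
row [-0.123, -0.5688, 0.01, -0.0007, -0.0033, -0.0002] mm [ -73.8 -341.3    6. ] deg [-0.1 -0.3 -0. ] rows>=7
```

>>> {"fn": "apply_moves", "kwargs": {
  "rows": [-0.017, -0.08, 0.01, 0, 0, 0, -0.034, -0.16, 0.01, 0, 0, 0, -0.05, -0.24, 0.01, 0, 0, 0, -0.07, -0.32, 0.01, 0, 0, 0, -0.087, -0.4, 0.01, 0, 0, 0, -0.104, -0.48, 0.01, 0, 0, 0, -0.12, -0.55, 0.01, 0, 0, 0, -0.123, -0.5688, 0.01, 0, 0, 0, -0.123, -0.5688, 0.01, 0, 0, 0, -0.123, -0.5688, 0.01, 0, 0, 0]
}}

```text
t: 21.7
tool_pos: [0.5937, -0.1827, 0.3021]
tool_rot: [-0.287, -3.12, -0.001]
contact_force: [0.4, 1.0, -0.1]
opening: 0.0555
grip_force: 0.0
```

Run:
```python
from h import *
where(); look([-.17]); go(O-ey*.17+.177*ez,-ez,ey)
```

```text
t 21.7 grasp pt panel frame mm [  -1.1 -169.2  248.1] tool y (panel) [ 0.  1. -0.] F [ 0.4  1.  -0.1] open 0.0555 gf 0.0
-0.17 2079 [-0.013  -0.1882  0.1682] [ 0.01   -0.1523  0.1885]
row [-0.0019, -0.0021, 0.1194, -0.0002, -0.005, 0.0006] mm [-1.1 -1.3 71.6] deg [-0.  -0.4  0.1] rows>=2
```

>>> {"fn": "apply_moves", "kwargs": {
  "rows": [-0.001, -0.001, 0.05, 0, 0, 0, -0.001, -0.001, 0.1, 0, 0, 0, -0.001, -0.001, 0.119, 0, 0, 0, -0.001, -0.001, 0.119, 0, 0, 0]
}}

```text
t: 22.15
tool_pos: [0.5931, -0.1827, 0.2299]
tool_rot: [-0.285, -3.118, -0.001]
contact_force: [0.6, 0.0, -1.3]
opening: 0.0559
grip_force: 0.0
```

>>> {"fn": "apply_moves", "kwargs": {
  "rows": [0, 0, 0, 0, 0, 0, 0, 0, 0, 0, 0, 0, 0, 0, 0, 0, 0, 0, 0, 0, 0, 0, 0, 0, 0.005, 0, 0, 0, 0, 0, 0.01, 0, 0.0005, 0, 0, 0, 0.015, 0, 0.001, 0, 0, 0, 0.02, 0, 0.0015, 0, 0, 0, 0.02, 0, 0.0015, 0, 0, 0],
  "grip": 0,
  "grip_force": 30
}}

```text
t: 23.05
tool_pos: [0.5845, -0.1818, 0.2342]
tool_rot: [0.288, 3.126, 0.0]
contact_force: [5.4, 5.4, 0.5]
opening: 0.0354
grip_force: 33.6
```

Run:
```python
from h import *
where()
```

```text
t 23.05 grasp pt panel frame mm [  -9.7 -169.9  180.2] tool y (panel) [0. 1. 0.] F [5.4 5.4 0.5] open 0.0354 gf 33.6
```

>>> {"fn": "apply_moves", "kwargs": {
  "rows": [0.01, 0, 0.0022, 0, 0, 0, 0.019, 0, 0.0045, 0, 0, 0, 0.032, 0, 0.009, 0, 0, 0, 0.044, 0, 0.015, 0, 0, 0, 0.055, 0, 0.022, 0, 0, 0, 0.066, 0, 0.03, 0, 0, 0, 0.076, 0, 0.039, 0, 0, 0, 0.0845, 0, 0.049, 0, 0, 0, 0.0905, 0, 0.0575, 0, 0, 0, 0.0957, 0, 0.0655, 0, 0, 0, 0.1, 0, 0.073, 0, 0, 0, 0.104, 0, 0.08, 0, 0, 0, 0.104, 0, 0.08, 0, 0, 0]
}}

```text
t: 24.35
tool_pos: [0.5216, -0.1701, 0.1873]
tool_rot: [-0.288, -3.125, -0.002]
contact_force: [-6.1, 8.4, 8.3]
opening: 0.0356
grip_force: 43.4
```

>>> {"fn": "apply_moves", "kwargs": {
  "rows": [0, 0, 0, 0, 0, 0, 0, 0, 0, 0, 0, 0, 0, 0, 0, 0, 0, 0, 0, 0, -0.04, 0, 0, 0, 0, 0, -0.12, 0, 0, 0, 0, 0, -0.2, 0, 0, 0, 0, 0, -0.28, 0, 0, 0, 0, 0.06, -0.35, 0, 0, 0, 0.05, 0.14, -0.35, 0, 0, 0, 0.1, 0.2, -0.35, 0, 0, 0, 0.15, 0.2, -0.35, 0, 0, 0, 0.15, 0.2, -0.35, 0, 0, 0],
  "grip": 0.65
}}

```text
t: 25.55
tool_pos: [0.4534, -0.0348, 0.3948]
tool_rot: [-0.285, -3.124, 0.002]
contact_force: [0.3, -0.6, 0.6]
opening: 0.0558
grip_force: 0.0
```

Run:
```python
from h import *
import cv2
from station import ctrl
where()
for n in("scene","side","wrist"):
    o=ctrl.get_obs(); im,d=ctrl.get_image(n); m=ctrl.camera_model(n); cv2.imwrite(f"pics/{n}9.png",cv2.resize(im,(800,600)))
    T=None
    if n=="wrist":
        T=np.eye(4);T[:3,:3]=Ro.from_rotvec(o["tool_rot"]).as_matrix();T[:3,3]=o["tool_pos"]; T=T@m["tool_from_camera"]
    P=cloud(im,d,m,T).reshape(-1,3)-O; l=np.c_[P@ex,P@ey,P[:,2]]
    for y in(-.17,-.085,.17):
        k=(l[:,0]<-.03)&(l[:,0]>-.1)&(abs(l[:,1]-y)<.02)&(l[:,2]>.105)&(l[:,2]<.16)&(im.reshape(-1,3).max(1)<75); L=l[k]
        if k.sum()>10: print(n,y,k.sum(),L.min(0).round(4),L.max(0).round(4))
```

```text
t 25.55 grasp pt panel frame mm [-165.8  -49.5  340.8] tool y (panel) [-0.002  1.    -0.002] F [ 0.3 -0.6  0.6] open 0.0558 gf 0.0
scene -0.17 132 [-0.0736 -0.1864  0.1122] [-0.0329 -0.1507  0.1489]
scene -0.085 155 [-0.0783 -0.1022  0.1096] [-0.0334 -0.0662  0.1488]
scene 0.17 141 [-0.0764  0.1529  0.1134] [-0.0384  0.1879  0.149 ]
side -0.17 205 [-0.0818 -0.1885  0.1213] [-0.0544 -0.1505  0.1517]
side -0.085 183 [-0.0821 -0.1048  0.12  ] [-0.056  -0.0651  0.1502]
side 0.17 108 [-0.0795  0.1508  0.1213] [-0.0555  0.188   0.1504]
wrist -0.17 791 [-0.081  -0.1873  0.1124] [-0.0403 -0.1517  0.1495]
wrist -0.085 724 [-0.0815 -0.1029  0.1149] [-0.0301 -0.0673  0.148 ]
wrist 0.17 925 [-0.0808  0.1508  0.1075] [-0.03    0.1865  0.1492]
```

View pics/scene9.png

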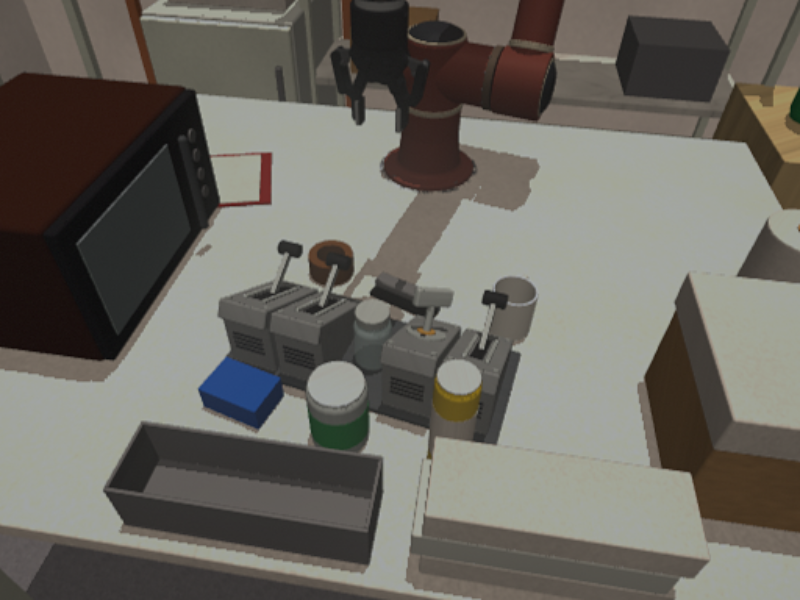

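View pics/side9.png

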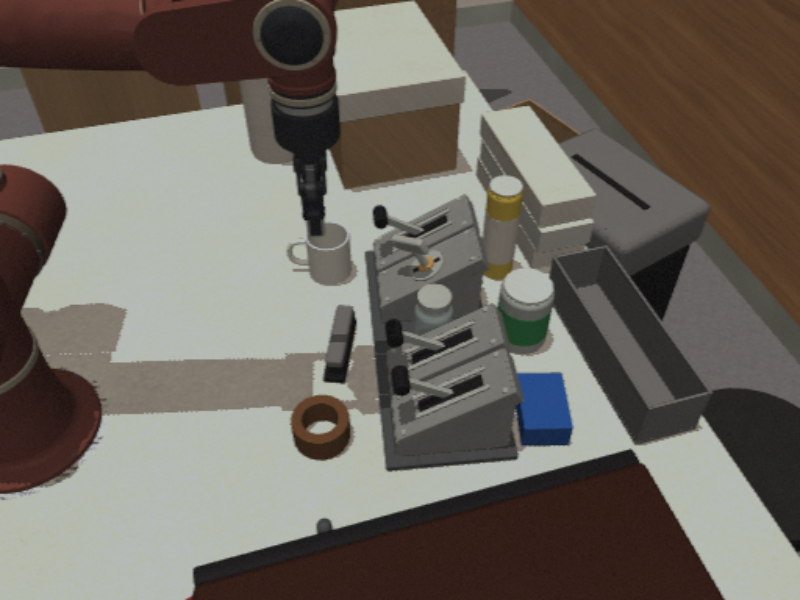

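All three levers are fully over: scene grips at (290,248), (338,260) and (495,298), centres at x ≈ -69 mm, which matches the end stop. The key is turned in at (433,297), nothing around the panel has moved, and the arm is clear.

```bash
python3 -c "
from station import ctrl; print(ctrl.finish_job())"
```

```text
the job is handed in; nothing more can be done
None
```

The job is handed in after about 26 s: the key is in and turned to its stop (0.749 rad), all three levers are fully over to the front, the objects around the panel look unmoved, and the arm is clear.

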